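# Seat the tin's lid and show its rear seating line to the inspection camera by mirror

## Robot

A 6-joint arm with a two-finger parallel gripper is mounted at the origin on a cart in front of the work surface, level with it; the furniture and walls round the work are solid. World frame = base frame: x ahead of the robot, y to its left, z up, the work surface at z = 0. Lengths are in mm, angles in rad, forces in N, time in s.
With the tool pointing down it reaches from about 275 to 1000 mm from the base axis. Payload 8.4 kg.
Tool frame: the origin (TCP) lies between the finger pads; the fingertips stand r.finger_overhang ahead of it and the grasp point (between the pads) is the TCP (r.finger_overhang is the distance from the TCP to the fingertips, in mm); z points along the fingers, y is the line along which they close (so a half turn about z gives the same grasp; the last joint's range is limited). The gripper opens to 85 mm and grips with 20 to 120 N. Pads are 22 mm wide; open, the fingers measure 114 mm over their backs; the gripper's body (76 mm by 85 mm) begins 54 mm behind the grasp point. The pads swing forward as they close: fully open they stand 13 mm farther back than shut.
Start: joints at [-1.248, 0.353, 1.633, -0, 1.155, -0.002], TCP at [199.448, -592.325, 250.281] pointing down, gripper open.
Joint ranges: [-2.63, 2.63], [-0.92, 2.1], [0.06, 2.66], [-1.3, 4.44], [0, 2.69], [-3.02, 3.02]. Speed limits (rad/s): [2.22, 2.22, 2.79, 3.14, 3.14, 3.14].

## Interface

Orientations are given as [roll, pitch, yaw] about the fixed x, y, z axes, in that order (R = Rz(yaw) Ry(pitch) Rx(roll)).
In Python, from rig import r, cams, sign_off gives the robot as it stands.
- The arm moves only by the shell command python3 -m crank 'ROWS' [FORCE]. ROWS is JSON, a list of rows, each a list of 7 numbers: the shift along the tool's x, y, z in m, then the turn, a rotation vector about the tool's x, y, z in rad, then the closure, from 0 (fully open) to 1 (shut). In form: [[dx, dy, dz, ax, ay, az, gripper], ...]. A call has 1 to 5 rows; each row is the pose to reach, as a shift and turn from the pose commanded when the call began, along the tool's axes at that moment; what a row does not reach only later rows make up. A row lasts 1/10 s, in which the tool goes at most 50 mm and 8.59 degrees, less where a joint would pass 70% of its speed; a pose out of reach is approached as far as the arm can. A call with a gripper value outside its range is refused whole. The fingers move at their own pace and stop on an object; FORCE is the grip in N (left out, the last holds). Time passes only in rows, so rows that repeat a pose let the fingers close. It gives the time, the measured TCP pose, the force, the opening and the grip force at its end, in the units of the state.
- r.sense(): the state, without advancing time (a new reading comes with each control period).
- cams.grab_frame(name): name is "scene" or "side" or "wrist"; returns a dict with "image" (480x640x3 uint8, red, green, blue), "fx", "fy", "cx", "cy" (pixels), "D" ([k1, k2, p1, p2, k3] as OpenCV has them; the pictures are not rectified), "position" and "orientation" of the camera in the world. Camera axes: x right, y down, z forward; pixel columns grow to the right and rows downward; lengths in mm; the calibration is good to about 2 mm. A picture is of the moment at which its call begins. There is no depth.
- sign_off(): hands the job in; it is judged then, once.
The state is a dict: "clock": time; "qpos": joint angles; "qvel": joint speeds; "joint_efforts": joint torques, N m; "eef_pos": TCP position; "tcp_rot": TCP orientation; "contact_force": force on the tool from outside, world axes, zero at the start; "wrist_torque": the same for the moment, N m; "opening": opening from 0.0 (shut) to 1.0 (fully open); "grasp_force": force on a finger pad.
Only numpy, scipy, OpenCV 4.12 (cv2) and the standard library are available. Lean on these libraries where they do the work, as an engineer would, in place of code of your own. Each camera call takes 0.05 s, during which the arm holds its last target. There are 200 camera calls.

## Task

The coffee tin's press-on lid is standing proud: press it down until it is fully home, leaving the tin where it stands. Then grip the red wing knob and turn the sprung mirror until the inspection camera on the rail sees the tin's green seating line, which faces away from you, reflected in the middle of the mirror. Finish while still gripping the knob and holding the mirror still at that angle, because it springs back when let go; do not disturb the other things on the bench.

Things in the scene. Friction and masses are not known exactly. Their poses are not given: they have to be found in the camera images.
- tin: upright round coffee tin, bare metal with a brown paper band, 86 mm in diameter, 107 to 116 mm tall with its black lid, loose, 0.3 to 0.7 kg; origin at the centre of its underside, z up, x towards the green seating line
- lid (a joint): how far the black press-on lid stands proud of fully home, in m: 0 = home (closed gap, lid skirt meets the tin's shoulder), starts at 4 to 7 mm with a bright band showing under the skirt; it slides straight down with about 8 N of friction and stays where it is pushed, then stops hard at 0
- lid_top (a point): centre of the flat top of the lid, 72 mm across inside a 1.5 mm rim; 107 mm above the tin's underside when home
- mark (a point): middle of the green seating line: an upright printed stripe 10 mm wide on the side of the tin, lower half on the tin and upper half on the lid skirt, 43 mm from the tin's axis along its own x, 88 mm above its underside; a green tick 14 mm long on top of the lid, at the rim, lies directly above it, so it can be located from above
- mirror_station: inspection station fixed to the bench: aluminium rail 40 mm wide, 22 mm high, with the swivel mirror near one end and a blue camera near the other. Origin on the bench under the mirror's upright hinge axis, z up, y along the rail from the mirror to the camera; the rail runs from y = -53 to 333 mm, the camera is 30 mm wide, its bracket 115 mm tall. The tin stands on its -x side
- camera_lens (a point): front of the camera's lens, 240 mm from the mirror's axis along the rail, 98 mm above the bench; it looks straight along the rail at the centre of the mirror and its narrow view takes in little more than the mirror
- mirror_head: flat mirror 64 mm square in a black frame 72 mm square, upright, red knob on top; turns about an upright axis through the centre of its face. Origin there, 98 mm above the bench, z up, own y is the normal of the reflecting face. At rest sprung against its park stop, facing the camera squarely; turns from there anticlockwise seen from above (towards the tin), up to 1.2 rad
- mirror_knob (a point): centre of the mirror's red wing knob: an upright flat bar 40 mm wide (parallel to the mirror's face, its own x), 12 mm thick (own y), from 140 to 176 mm above the bench, 2 mm behind the hinge axis; it turns with the mirror, against a return spring of 0.1 N m per rad, 0.035 N m at park
- reflected_view (a point): the camera's line of sight after the mirror (no visible part): origin at the centre of the mirror's face, own y along the middle of the reflected view, z up; it turns twice as far as the mirror, so that it meets the line when the mirror's normal halves the angle between the directions to the camera and to the line
- counter: bystander: small round white tally counter, 52 mm across, 18 mm high, loose
- red_marker: bystander: red marker pen lying to the right of the tin, 138 mm long, loose
- brass_weight: bystander: brass weight behind the rail, 29 mm across, 46 mm high, loose
- clear_tape: bystander: roll of clear tape behind the camera, 72 mm across, 19 mm high, loose

How it is judged (in metres and radians):
On the way:
1. the lid is pressed fully home on the standing tin (value of joint lid below 0.0015 m and angle between tin's own z axis and vertical below 0.05 rad), for 0.2 s.
At the end, for the whole second after the job is handed in: The lid is home to within 1.5 mm, the tin stands upright within 30 mm of where it stood, the middle of the reflected view passes within 18 mm of the green line, and the fingers hold the mirror still (over 1 N of contact, under 0.05 rad/s) (all of step 1 and distance of tin from where it was at the start of the episode below 0.03 m and x of mark in the frame of reflected_view between -0.018 and 0.018 m and y of mark in the frame of reflected_view above 0.05 m and angular speed of mirror_head below 0.05 rad/s and contact force between the fingers and mirror_head above 1 N); the arm keeps its last pose, push and grip.
It fails at once if the tin is tipped, or it or its green line is shifted by more than 30 mm (angle between tin's own z axis and vertical above 0.3 rad or distance of any of tin, mark from where it was at the start of the episode above 0.03 m).
It fails at once if a bystander is disturbed by more than 30 mm (distance of any of counter, red_marker, brass_weight, clear_tape from where it was at the start of the episode above 0.03 m).
It also fails if it takes over 43 s, if anything falls off the work surface, if the arm or the gripper's body presses on something with over 40 N, if the wrist force passes 120 N, or if a joint passes its speed limit or range.

## Working session

There is one attempt and no reset: what is moved stays moved. The work goes in short steps, Python scripts to look and compute and a shell command to move; the robot and the scene stay as the last step left them, time stands still between calls to the robot, and variables do not carry over. Pictures are saved under pics/ and viewed, at most 10 in all, crops included, and the job is handed in when it is done.

```bash
mkdir -p pics; ls; python3 - <<'E'
from rig import r,cams
import cv2,json
for n in ["scene","side"]:
    f=cams.grab_frame(n); cv2.imwrite(f"pics/{n}0.png",f["image"][:,:,::-1])
    print(n,{k:v for k,v in f.items() if k!="image"})
print(r.sense(), r.finger_overhang)
E
```

```text
pics
scene {'fx': 489.734945589683, 'fy': 489.734945589683, 'cx': 328.63956580137403, 'cy': 242.05171942227844, 'D': array([-0.11308743,  0.        ,  0.        ,  0.        ,  0.        ]), 'position': array([ -78.70100541,  408.43081072, 1104.31240304]), 'orientation': array([-2.48713793, -0.01062933, -2.07279465])}
side {'fx': 564.637768571342, 'fy': 564.637768571342, 'cx': 315.9983202292638, 'cy': 247.21413851392467, 'D': array([-0.1495485,  0.       ,  0.       ,  0.       ,  0.       ]), 'position': array([  368.06984067, -1040.44996452,   745.756054  ]), 'orientation': array([-2.10126413, -0.00320981, -0.21079514])}
{'clock': 0.1, 'qpos': array([-1.24839172e+00,  3.53569453e-01,  1.63405274e+00, -1.09220245e-05,
        1.15522588e+00, -2.43594746e-03]), 'qvel': array([-6.21877506e-04, -2.56481281e-04, -2.14825222e-03, -1.31510313e-03,
       -8.53143565e-05,  6.02635932e-04]), 'joint_efforts': array([-4.20753886e-04, -6.06360984e+01, -3.42820609e+01,  2.00637970e-05,
        4.05062281e-03, -5.82359121e-06]), 'eef_pos': array([ 199.32002336, -591.93503976,  249.64565016]), 'tcp_rot': array([-3.14033722e+00,  6.92871191e-06,  3.24844977e-01]), 'contact_force': array([ 0.72336973,  0.75820272, -0.81051706]), 'wrist_torque': array([-0.00166007,  0.04359173,  0.04526916]), 'grasp_force': 0.0, 'opening': 1.0013497133890656} 19.0
```

View pics/scene0.png

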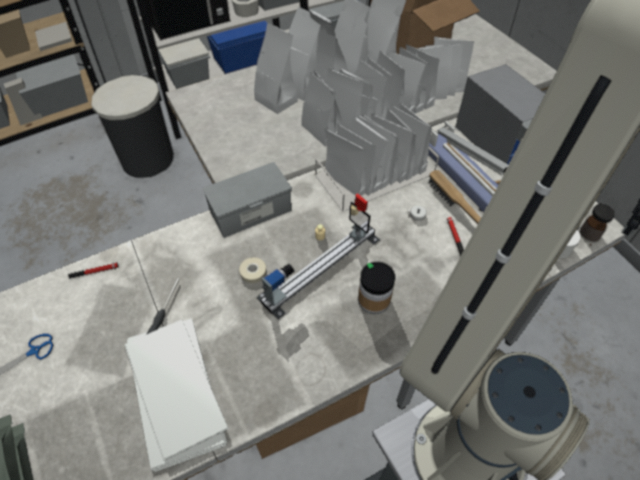

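View pics/side0.png

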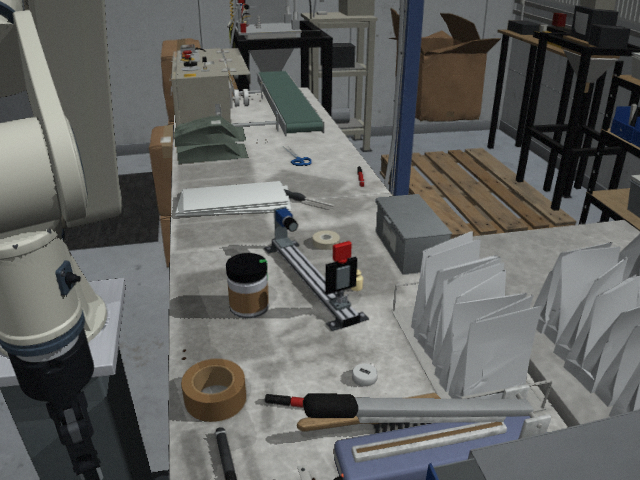

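The scene view shows the lid at about (377,277) with its tick at (369,266), the knob at (361,203) and the blue camera at (275,280). The side view shows the lid at (247,267), the tick at (262,260) and the knob at (342,252). I'll zoom in to get pixel-accurate values.

```bash
python3 - <<'E'
import cv2,numpy as np
a=cv2.imread("pics/scene0.png")[185:325,250:400]; b=cv2.imread("pics/side0.png")[200:340,220:370]
a=cv2.resize(a,None,fx=4,fy=4,interpolation=cv2.INTER_CUBIC)[:, :]; b=cv2.resize(b,None,fx=4,fy=4,interpolation=cv2.INTER_CUBIC)
cv2.imwrite("pics/za.png",a);cv2.imwrite("pics/zb.png",b)
for n in("scene0","side0"):
    h=cv2.cvtColor(cv2.imread(f"pics/{n}.png"),cv2.COLOR_BGR2HSV)
    for nm,lo,hi in(("green",(50,120,60),(75,255,255)),("red",(0,170,80),(6,255,255)),("blue",(105,130,40),(125,255,255))):
        m=cv2.inRange(h,lo,hi); k,_,s,c=cv2.connectedComponentsWithStats(m)
        print(n,nm,[(s[i].tolist(),c[i].round(1).tolist()) for i in range(1,k) if s[i,4]>8 and 220<c[i,0]<400 and 180<c[i,1]<340])
E
```

```text
scene0 green [([367, 264, 7, 5, 26], [370.0, 265.7])]
scene0 red [([356, 195, 11, 16, 104], [360.5, 202.8])]
scene0 blue [([266, 271, 18, 18, 184], [274.9, 278.7])]
side0 green [([259, 259, 7, 4, 22], [261.9, 260.4])]
side0 red [([333, 241, 18, 22, 281], [342.3, 251.3])]
side0 blue [([276, 208, 16, 19, 145], [281.7, 214.9])]
```

View pics/za.png

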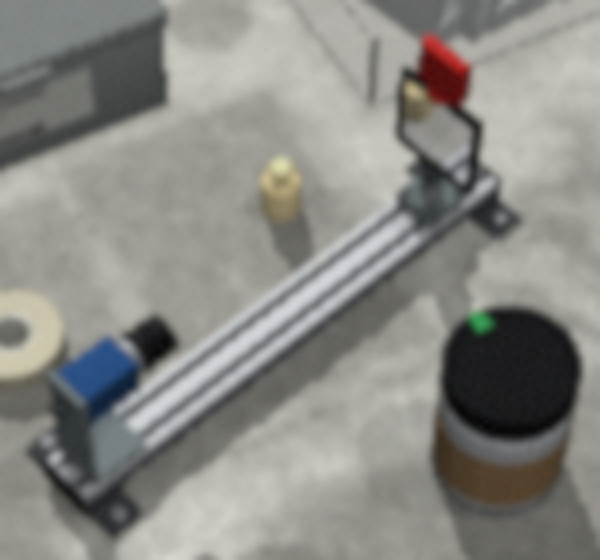

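View pics/zb.png

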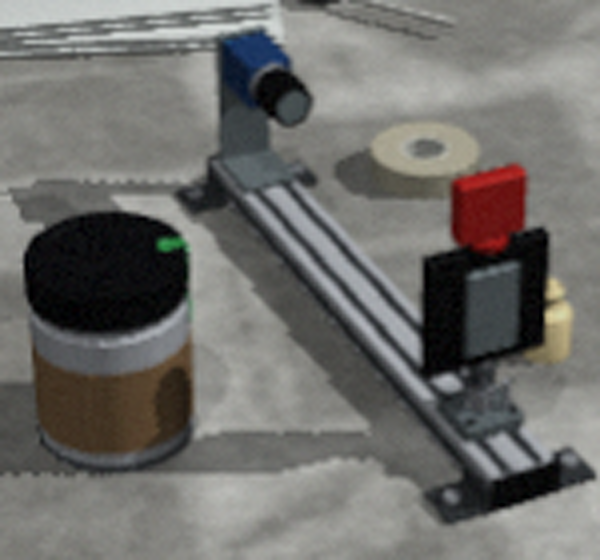

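Zoomed, the scene crop puts the knob centre at (444,71), the lens front at about (160,338), and the lid silhouette at x 444–581, top y 309. The side crop puts the knob at (489,208), the lens front at (291,105), and the lid at x 25–189, top y 211. Next is a model fit.

```bash
cat > geo.py <<'E'
import numpy as np,cv2
from scipy.spatial.transform import Rotation as R
def K(f): return np.array([[f["fx"],0,f["cx"]],[0,f["fy"],f["cy"]],[0,0,1.]])
def proj(f,P):
    Rw=R.from_euler("xyz",f["orientation"]).as_matrix().T
    return cv2.projectPoints(np.atleast_2d(P).astype(float),cv2.Rodrigues(Rw)[0],-Rw@f["position"],K(f),f["D"])[0][:,0]
def ray(f,uv):
    p=cv2.undistortPoints(np.array([[uv]],float),K(f),f["D"])[0,0]
    return R.from_euler("xyz",f["orientation"]).apply([p[0],p[1],1])
def atz(f,uv,z):
    d=ray(f,uv); return f["position"]+d*(z-f["position"][2])/d[2]
E
python3 - <<'E'
from geo import *
from rig import cams
from scipy.optimize import least_squares
A=cams.grab_frame("scene");B=cams.grab_frame("side")
oa=np.array([250,185]);ob=np.array([220,200])
a=lambda x,y:np.array([x,y])/4+oa-.375
b=lambda x,y:np.array([x,y])/4+ob-.375
def tri(p,q):
    d1,d2=ray(A,p),ray(B,q); s=np.linalg.lstsq(np.c_[d1,-d2],B["position"]-A["position"],rcond=None)[0]
    P,Q=A["position"]+s[0]*d1,B["position"]+s[1]*d2
    return (P+Q)/2,np.linalg.norm(P-Q)
for n,p,q in(("knob",a(444,71),b(489,208)),("lens",a(160,338),b(291,105)),("tick",(370,265.7),(261.9,260.4))):
    print(n,*tri(p,q), atz(A,p,{"knob":158,"lens":98,"tick":113}[n]).round(1),atz(B,q,{"knob":158,"lens":98,"tick":113}[n]).round(1))
def st(v):
    c,s=np.cos(v[2]),np.sin(v[2]); M=np.array([[c,-s],[s,c]])
    P=np.array([[0,-2,158],[0,240,98.]]); P[:,:2]=P[:,:2]@M.T+v[:2]
    return np.r_[(proj(A,P)-[a(444,71),a(160,338)]).ravel(),(proj(B,P)-[b(489,208),b(291,105)]).ravel()]
S=least_squares(st,[700,-200,1.5]);print("station",S.x,S.fun.round(1))
t=np.linspace(0,2*np.pi,361)
def tin(v):
    o=[]
    C=lambda z,r=43:np.c_[v[0]+r*np.cos(t),v[1]+r*np.sin(t),0*t+z]
    for f,g,L,Rr,T in((A,a,444,581,309),(B,b,25,189,211)):
        p=proj(f,np.r_[C(v[2]),C(95)]); pt=proj(f,C(v[2]))
        o+=[p[:,0].min()-g(L,0)[0],p[:,0].max()-g(Rr,0)[0],pt[:,1].min()-g(0,T)[1]]
    return o
S2=least_squares(tin,[500,-200,112],diff_step=1e-4);print("tin",S2.x,S2.fun.round(1))
tk=atz(A,(370,265.7),S2.x[2])[:2];tk2=atz(B,(261.9,260.4),S2.x[2])[:2];
d=(tk+tk2)/2-S2.x[:2]; print("tickr",np.hypot(*d),tk,tk2); mk=S2.x[:2]+43*d/np.hypot(*d)
n=np.arctan2(*(mk-S.x[:2])[::-1]); cam=S.x[2]+np.pi/2
print("mark",mk,"yaw",np.arctan2(d[1],d[0]),"to mark",n,"to cam",cam,"turn",(n-cam)/2, "dist",np.hypot(*(mk-S.x[:2])))
E
```

```text
knob [628.2960247  -86.40717631 156.59237212] 0.6116382614066813 [627.6 -85.7 158. ] [627.3 -89.  158. ]
lens [566.44787151 153.24378688  96.27328858] 1.1653164916471213 [564.7 153.7  98. ] [566.5 150.7  98. ]
tick [470.15302469 -20.4575877  114.84149807] 1.6391679314154382 [470.3 -21.2 113. ] [471.2 -16.8 113. ]
station [ 6.27003355e+02 -8.21878456e+01  2.55109080e-01] [-0.5  0.2  1.  -1.1 -0.5 -1.2  0.   0.1]
tin [436.40062999 -22.2954028  113.25587186] [-1.1  0.5 -0.8 -0.4 -0.3  0.6]
tickr 34.39613387623407 [470.10980651 -21.13481048] [471.19832576 -17.1962385 ]
mark [479.22223777 -18.38261517] yaw 0.09112110615959342 to mark 2.7340144342891572 to cam 1.8259054067873117 turn 0.45405451375092276 dist 160.96697185336234
```

```bash
cat > to.py <<'E'
import sys; from geo import *; from rig import r
s=r.sense(); x,y,z,yaw=map(float,sys.argv[1:5])
T=R.from_euler("xyz",s["tcp_rot"]); G=R.from_euler("xyz",[np.pi,0,yaw])
print((T.inv().apply(np.array([x,y,z])-s["eef_pos"])/1000).round(4),(T.inv()*G).as_rotvec().round(4),s["clock"],s["eef_pos"].round(1),s["tcp_rot"].round(3),s["contact_force"].round(1),s["opening"])
E
python3 -m crank '[[0.41,-0.465,0.05,0,0,0,1],[0.41,-0.465,0.05,0,0,0,1],[0.41,-0.465,0.05,0,0,0,1],[0.41,-0.465,0.05,0,0,0,1],[0.41,-0.465,0.05,0,0,0,1]]' 40; python3 to.py 436 -22 200 0.325
```

```text
clock: 0.7
eef_pos: [296.2, -360.8, 230.0]
tcp_rot: [3.141, -0.0, 0.324]
contact_force: [1.1, -0.0, -0.4]
opening: 0.149
grasp_force: 0.0
[ 0.2404 -0.2766  0.03  ] [ 0.0002 -0.0002 -0.0008] 0.7 [ 296.2 -360.8  230. ] [ 3.141 -0.     0.324] [ 1.1 -0.  -0.4] 0.14902513131559061
```

```bash
python3 -m crank '[[0.24,-0.276,0.03,0,0,0,1],[0.24,-0.276,0.03,0,0,0,1],[0.24,-0.276,0.03,0,0,0,1],[0.24,-0.276,0.03,0,0,0,1],[0.24,-0.276,0.03,0,0,0,1]]' ; python3 to.py 436 -22 200 0.325
```

```text
clock: 1.2
eef_pos: [391.3, -130.4, 209.9]
tcp_rot: [3.141, -0.001, 0.325]
contact_force: [2.2, -0.1, -0.7]
opening: -0.004
grasp_force: 0.0
[ 0.0769 -0.0885  0.0099] [ 0.0006 -0.0007 -0.0005] 1.2 [ 391.3 -130.4  209.9] [ 3.141e+00 -1.000e-03  3.250e-01] [ 2.2 -0.1 -0.7] -0.003800519005759826
```

```bash
python3 -m crank '[[0.077,-0.088,0.01,0,0,0,1],[0.077,-0.088,0.01,0,0,0,1],[0.077,-0.088,0.01,0,0,0,1],[0.077,-0.088,0.01,0,0,0,1],[0.077,-0.088,0.01,0,0,0,1]]' ; python3 to.py 436 -22 140 0.325; python3 - <<'E'
from rig import cams;import cv2
f=cams.grab_frame("wrist");cv2.imwrite("pics/w1.png",f["image"][:,:,::-1])
from geo import *
print(proj(f,[[436.4,-22.3,113],[479,-18.4,113],[627.5,-84,98],[627.5,-86,176]]))
E
```

```text
clock: 1.7
eef_pos: [435.5, -24.3, 199.6]
tcp_rot: [3.142, 0.001, 0.326]
contact_force: [-0.8, -0.4, -0.0]
opening: 0.002
grasp_force: 0.0
[ 0.0012 -0.002   0.0596] [0.     0.0007 0.0013] 1.7 [435.5 -24.3 199.6] [3.142e+00 1.000e-03 3.260e-01] [-0.8 -0.4 -0. ] 0.0015290135370346048
[[ 319.30891403  256.12685746]
 [ 337.06208702  186.21958973]
 [ 543.94902592  -38.62470895]
 [ 662.73955243 -112.37885942]]
```

View pics/w1.png

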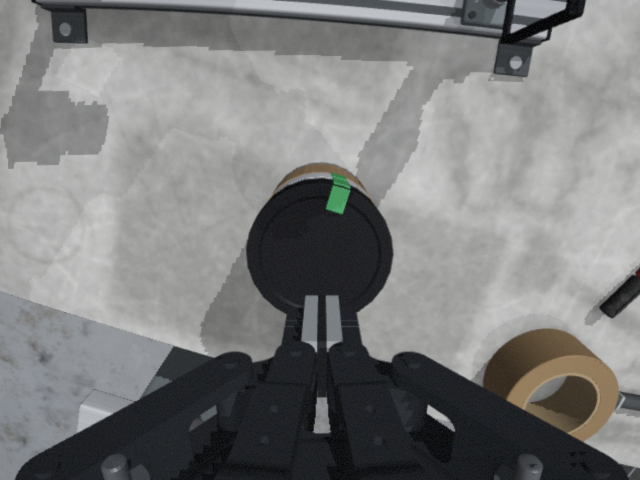

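The wrist view shows the lid circle centred at about (320,252), with the tick at (338,195), which agrees with the fit to about 2 mm. I'll lower the closed fingers onto the centre.

```bash
python3 - <<'E'
from geo import *
from rig import cams
f=cams.grab_frame("wrist")
c=atz(f,(320,252),113);t=atz(f,(338,195),113);print(c,t,np.arctan2(*(t-c)[1::-1]))
E
python3 -m crank '[[0.002,-0.002,0.04,0,0,0,1],[0.002,-0.002,0.06,0,0,0,1],[0.002,-0.002,0.064,0,0,0,1],[0.002,-0.002,0.066,0,0,0,1],[0.002,-0.002,0.068,0,0,0,1]]' ; python3 to.py 437 -22 126 0.325
```

```text
[438.8544968  -22.41227712 113.        ] [474.35997218 -21.15859705 113.        ] 0.03529482249058119
clock: 2.3
eef_pos: [437.2, -22.4, 132.8]
tcp_rot: [3.141, -0.0, 0.324]
contact_force: [-4.1, -2.1, 7.7]
opening: -0.002
grasp_force: 4.0
[-0.0001 -0.0005  0.0068] [ 0.0004 -0.0001 -0.0011] 2.3 [437.2 -22.4 132.8] [ 3.141 -0.     0.324] [-4.1 -2.1  7.7] -0.002372766980302264
```

```bash
python3 -m crank '[[0,0,0.001,0,0,0,1],[0,0,0.002,0,0,0,1],[0,0,0.003,0,0,0,1],[0,0,0.004,0,0,0,1],[0,0,0.005,0,0,0,1]]' ;  python3 -m crank '[[0,0,0.0005,0,0,0,1],[0,0,0.001,0,0,0,1]]'
```

```text
clock: 2.8
eef_pos: [437.3, -22.3, 128.3]
tcp_rot: [3.141, -0.001, 0.324]
contact_force: [-4.0, -2.8, 8.5]
opening: -0.001
grasp_force: 3.9
clock: 3.0
eef_pos: [437.1, -22.4, 127.5]
tcp_rot: [3.141, -0.0, 0.325]
contact_force: [-8.3, -1.8, 20.0]
opening: -0.003
grasp_force: 9.8
```

```bash
python3 -m crank '[[0,0,0.0005,0,0,0,1],[0,0,0.001,0,0,0,1],[0,0,0.001,0,0,0,1]]' ;  python3 -m crank '[[0,0,0.0005,0,0,0,1],[0,0,0.001,0,0,0,1],[0,0,0.001,0,0,0,1]]'
```

```text
clock: 3.3
eef_pos: [437.3, -22.5, 127.4]
tcp_rot: [3.141, -0.0, 0.324]
contact_force: [-10.4, -2.5, 28.0]
opening: 0.003
grasp_force: 13.9
clock: 3.6
eef_pos: [437.4, -22.5, 127.3]
tcp_rot: [3.141, -0.001, 0.325]
contact_force: [-15.1, -2.4, 42.8]
opening: -0.003
grasp_force: 21.2
```

The lid stopped hard (43 N with no further travel), about 6 mm below first contact. I'll retreat and go to the knob.

```bash
python3 -m crank '[[0,0,-0.01,0,0,0,1],[0,0,-0.05,0,0,0,1],[0,0,-0.1,0,0,0,0],[0,0,-0.12,0,0,0,0],[0,0,-0.12,0,0,0,0]]' ; python3 to.py 628.3 -86 245 0.255; python3 - <<'E'
from rig import cams;import cv2,numpy as np
f=cams.grab_frame("side")["image"][200:340,220:370,::-1];g=cv2.imread("pics/side0.png")[200:340,220:370]
cv2.imwrite("pics/cmp.png",cv2.resize(np.hstack([g[:,:90],f[:,:90]]),None,fx=4,fy=4,interpolation=cv2.INTER_CUBIC))
E
```

```text
clock: 4.1
eef_pos: [439.5, -22.2, 248.3]
tcp_rot: [3.138, -0.008, 0.324]
contact_force: [0.3, 0.9, 1.0]
opening: 0.506
grasp_force: 0.0
[0.1586 0.1206 0.0049] [ 0.0029 -0.008   0.0693] 4.1 [439.5 -22.2 248.3] [ 3.138 -0.008  0.324] [0.3 0.9 1. ] 0.5061758623943321
```

View pics/cmp.png

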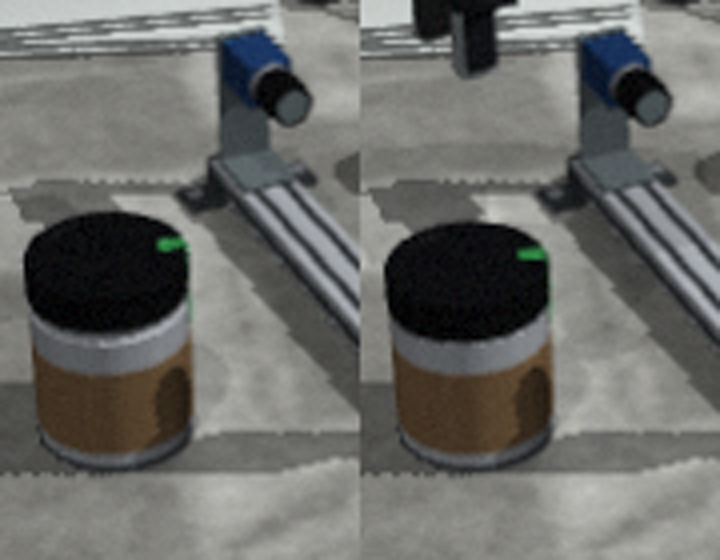

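The left half is before and the right half after. The lid top dropped from y 211 to 222, the bright gap is gone, and the tin hasn't moved. The rotation vector I need about tool z is +0.069, so I'll move over the knob next.

```bash
python3 -m crank '[[0.16,0.12,0.005,0,0,0.07,0],[0.16,0.12,0.005,0,0,0.07,0],[0.16,0.12,0.005,0,0,0.07,0],[0.16,0.12,0.005,0,0,0.07,0],[0.16,0.12,0.005,0,0,0.07,0]]' ; python3 -m crank '[[0,0,0,0,0,0,0],[0,0,0,0,0,0,0]]'; python3 to.py 628.3 -86 166 0.255; python3 - <<'E'
from rig import cams;import cv2
f=cams.grab_frame("wrist");cv2.imwrite("pics/w2.png",f["image"][:,:,::-1])
from geo import *
print(proj(f,[[628.3,-86,176],[628.3+20*np.cos(.255),-86+20*np.sin(.255),176],[628.3-20*np.cos(.255),-86-20*np.sin(.255),176]]))
E
```

```text
clock: 4.65
eef_pos: [631.2, -86.3, 236.2]
tcp_rot: [3.141, -0.0, 0.254]
contact_force: [0.4, 0.3, -0.5]
opening: 0.997
grasp_force: 0.0
clock: 4.85
eef_pos: [625.5, -84.2, 237.6]
tcp_rot: [-3.141, 0.002, 0.255]
contact_force: [0.0, 0.2, -0.1]
opening: 0.997
grasp_force: 0.0
[0.0024 0.0025 0.0716] [-0.0011  0.0024 -0.0003] 4.85 [625.5 -84.2 237.6] [-3.141e+00  2.000e-03  2.550e-01] [ 0.   0.2 -0.1] 0.996548544615653
[[326.79214958 270.70810053]
 [326.99521735 234.50366274]
 [326.59603829 304.67011695]]
```

View pics/w2.png

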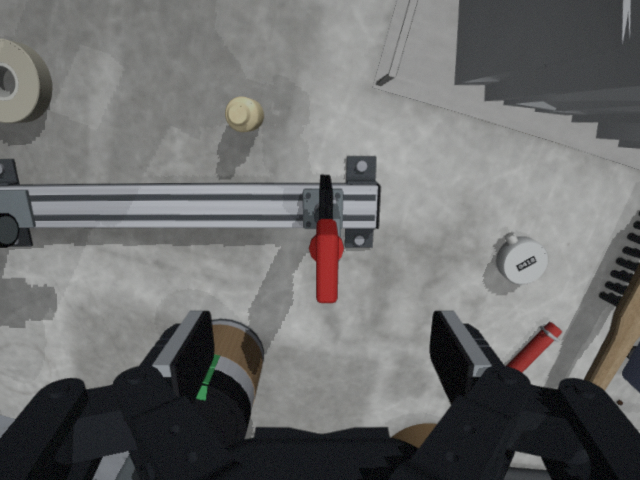

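The wrist view shows the knob bar upright at x≈327, y 222–303, and the rail edges at y≈183 and 228. The open fingers will straddle the bar, and the tin, counter and pen are clear. I'll check the offset along the bar using the rail.

```bash
python3 - <<'E'
from rig import cams;import cv2
f=cams.grab_frame("wrist");from geo import *
print(f["position"],f["orientation"], R.from_euler("xyz",f["orientation"]).apply([0,0,1]))
e=np.array([np.cos(.255),np.sin(.255)])
for uv,z in(((200,185),22),((200,227),22),((327,222),176),((327,303),176),((327,303),140),((327,222),140)):
    P=atz(f,uv,z)[:2]; print(uv,z,P.round(1),"along station x rel axis:",((P-[627.5,-84])@e).round(1))
h=cv2.cvtColor(f["image"],cv2.COLOR_RGB2HSV);c=f["image"][215:308,327];print([(215+i,tuple(int(k) for k in c[i])) for i in range(0,93,4)])
E
```

```text
[701.08380439 -64.08939148 362.30381314] [ 2.83037748e+00  8.18781164e-04 -1.31479061e+00] [-0.29643319 -0.07678542 -0.95196185]
(200, 185) 22 [619.6  28.9] along station x rel axis: 20.8
(200, 227) 22 [580.3  22.5] along station x rel axis: -18.8
(327, 222) 176 [654.  -79.2] along station x rel axis: 26.9
(327, 303) 176 [609.8 -91. ] along station x rel axis: -18.9
(327, 303) 140 [592.2 -96.2] along station x rel axis: -37.2
(327, 222) 140 [644.9 -82.1] along station x rel axis: 17.3
[(215, (13, 9, 14)), (219, (94, 25, 27)), (223, (108, 27, 23)), (227, (109, 27, 26)), (231, (110, 25, 22)), (235, (144, 43, 39)), (239, (156, 44, 39)), (243, (158, 48, 46)), (247, (158, 46, 44)), (251, (158, 46, 45)), (255, (158, 47, 44)), (259, (157, 47, 45)), (263, (158, 46, 46)), (267, (159, 50, 47)), (271, (157, 45, 46)), (275, (159, 49, 47)), (279, (157, 45, 43)), (283, (158, 48, 45)), (287, (157, 48, 45)), (291, (158, 48, 47)), (295, (157, 44, 41)), (299, (157, 48, 45)), (303, (135, 128, 126)), (307, (136, 137, 135))]
```

The bar's lit top spans y 233–303, against a prediction of 234–305, so the fit is good. I'll descend and grip.

```bash
python3 -m crank '[[0.002,0.002,0.03,0,0,0,0],[0.002,0.002,0.06,0,0,0,0],[0.002,0.002,0.071,0,0,0,0],[0.002,0.002,0.071,0,0,0,0],[0.002,0.002,0.071,0,0,0,0]]'; python3 to.py 628.3 -86 166 0.255;  python3 -m crank '[[0,0,0,0,0,0,0.8],[0,0,0,0,0,0,1],[0,0,0,0,0,0,1],[0,0,0,0,0,0,1],[0,0,0,0,0,0,1]]' 30;python3 to.py 628.3 -86 166 0.255
```

```text
clock: 5.45
eef_pos: [629.8, -85.7, 169.0]
tcp_rot: [3.141, -0.001, 0.255]
contact_force: [0.5, 0.5, -0.1]
opening: 1.0
grasp_force: 0.0
[-0.0015 -0.0001  0.003 ] [ 0.0004 -0.0011  0.    ] 5.45 [629.8 -85.7 169. ] [ 3.141e+00 -1.000e-03  2.550e-01] [ 0.5  0.5 -0.1] 0.9997089852594643
clock: 5.95
eef_pos: [629.5, -85.9, 168.0]
tcp_rot: [3.141, -0.0, 0.255]
contact_force: [0.5, 0.0, -0.7]
opening: 0.146
grasp_force: 0.0
[-0.0012 -0.0002  0.002 ] [ 0.0001 -0.0002 -0.0002] 5.95 [629.5 -85.9 168. ] [ 3.141 -0.     0.255] [ 0.5  0.  -0.7] 0.14576914333141994
```

```bash
python3 -m crank '[[0,0,0,0,0,0,1],[0,0,0,0,0,0,1],[0,0,0,0,0,0,1],[0,0,0,0,0,0,1]]' 30;python3 to.py 628.3 -86 166 0.255; python3 - <<'E'
import numpy as np
ax=np.array([627.5,-84]); c=np.array([438.8,-22.4])
for yaw in (.091,.035,.063):
  mk=c-[1,0]+43*np.array([np.cos(yaw),np.sin(yaw)])
  d=mk-ax; print(mk,(np.arctan2(d[1],d[0])-.255-np.pi/2)/2)
E
```

```text
clock: 6.35
eef_pos: [629.6, -85.9, 168.0]
tcp_rot: [3.141, -0.0, 0.255]
contact_force: [-0.9, -0.9, 3.7]
opening: 0.135
grasp_force: 33.2
[-0.0012 -0.0002  0.002 ] [ 0.0002 -0.0003 -0.0002] 6.35 [629.6 -85.9 168. ] [ 3.141 -0.     0.255] [-0.9 -0.9  3.7] 0.13549539646180978
[480.62208133 -18.49239836] 0.4481367474479423
[480.77366519 -20.89530725] 0.4548135634265156
[480.71469472 -19.69279165] 0.45143957696836434
```

```bash
python3 -m crank '[[0,0,0,0,0,-0.05,1],[0,0,0,0,0,-0.1,1],[0,0,0,0,0,-0.15,1],[0.0002,-0.0004,0,0,0,-0.2,1],[0.0003,-0.0005,0,0,0,-0.25,1]]' 60;python3 -m crank '[[0.0001,-0.0001,0,0,0,-0.05,1],[0.0002,-0.0002,0,0,0,-0.1,1],[0.0003,-0.0003,0,0,0,-0.15,1],[0.0004,-0.0004,0,0,0,-0.2,1],[0.0004,-0.0004,0,0,0,-0.2,1]]';python3 to.py 630.1 -84.7 168 0.707; python3 - <<'E'
from rig import cams;import cv2
f=cams.grab_frame("side")["image"][200:340,220:370,::-1];w=cams.grab_frame("scene")["image"][185:325,280:430,::-1]
import numpy as np
cv2.imwrite("pics/m1.png",cv2.resize(np.hstack([f,w]),None,fx=2.6,fy=2.6,interpolation=cv2.INTER_CUBIC))
E
```

```text
clock: 6.85
eef_pos: [629.9, -85.5, 168.1]
tcp_rot: [3.141, -0.0, 0.507]
contact_force: [-0.7, -1.6, 5.0]
opening: 0.132
grasp_force: 61.7
clock: 7.35
eef_pos: [630.1, -85.1, 168.1]
tcp_rot: [3.141, -0.0, 0.706]
contact_force: [-0.5, -2.6, 4.6]
opening: 0.13
grasp_force: 61.6
[ 0.0002 -0.0003  0.0001] [ 0.0009 -0.0002 -0.0015] 7.35 [630.1 -85.1 168.1] [ 3.141 -0.     0.706] [-0.5 -2.6  4.6] 0.13026001886239374
```

View pics/m1.png

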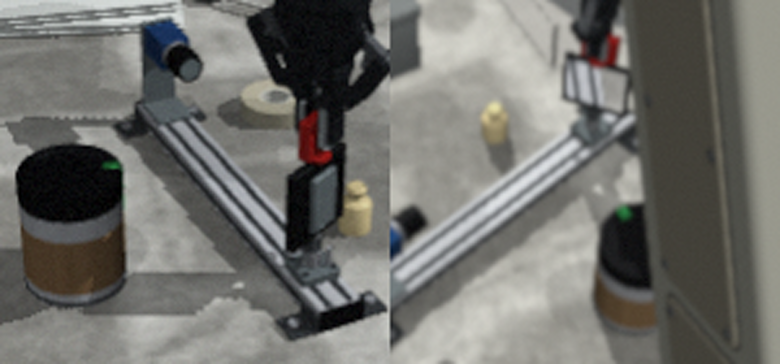

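The view shows the mirror turned with the gripper (red knob between the fingers), with the tin and brass weight undisturbed. I'll let it settle, then hand in.

```bash
python3 -m crank '[[0,0,0,0,0,0,1],[0,0,0,0,0,0,1],[0,0,0,0,0,0,1]]'; python3 -c "
from rig import sign_off; print(sign_off())"
```

```text
clock: 7.75
eef_pos: [630.1, -85.0, 168.1]
tcp_rot: [3.141, -0.0, 0.703]
contact_force: [0.7, -2.8, 5.3]
opening: 0.135
grasp_force: 61.6
the job is handed in; nothing more can be done
None
```

I pressed the lid home, turned the mirror about 0.45 rad towards the green line, and handed the job in still gripping the knob at about 62 N; `sign_off()` gave no verdict, and the angle comes from the camera measurements, not a view through the inspection camera.

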